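# Nudge the sample block home under the scanner

## Task

First clear the lane of the scanner dock by standing the small grey-capped vial upright on the middle of the blue coaster. Then take the push rod from its slanted rest and with its tip, never with the gripper or arm, gently nudge the sample block along the lane into the tunnel in two or more light taps, taking the rod off the resting block in between, until the block sits against the hidden stop and the orange flag stays leaning. Finally lay the rod back in its rest as you found it; leave everything else where it stands.

Things in the scene. Friction and masses are not known exactly. Their poses are not given: they have to be found in the camera images.
- dock: fixed tube-scanner dock. Origin: on the worktop, on the lane's centre line, straight under the front lip of the white hood; +x = the way the block slides home, z up. Grey deck x = -140 to 110 mm, 112 mm wide, top 12 mm above the worktop; two guide rails (8 mm high) bound a lane 53 mm wide. The stop hides on the lane at a depth that differs each time: 68 to 92 mm inside the lip.
- tunnel_lip (a point): middle of the lower front edge of the hood, 95 mm above the worktop; axes as the dock. From here inward (+x) the lane is a closed tunnel with side walls 100 mm apart; the white scanner head above the lip (35 mm deep) reaches 170 mm above the worktop. The block's rear face ends 18 to 42 mm inside this edge.
- block: loose aluminium sample block, 50 x 50 x 36 mm, 0.2 to 0.4 kg, with six blue-capped tubes on it (54 mm tall in all), sitting in the lane. Origin: centre of its underside; +x points into the tunnel (within a few degrees), so its rear face, where it is pushed, lies 25 mm behind the origin. It slides on the deck by friction alone (about 1 to 5 N).
- flag (a joint): angle (rad) of a thin sprung wand in the tunnel; its orange flag (22 x 26 mm) shows about 165 mm above the worktop behind the scanner head. 0 = upright, block not there yet. The block meets the wand 9 mm before the stop and leans it away, about 0.04 rad per mm, to 0.35 at the stop. It needs under 0.2 N and springs back upright.
- vial: small glass vial with grey cap, 46 mm diameter, 91 mm tall, 0.05 kg, standing upright on the deck in the lane just behind the block. Origin: centre of its underside.
- coaster: fixed flat blue coaster with a dark centre, 84 mm diameter, 4 mm thick. Origin: centre of its underside.
- rod: straight push rod, 90 g. Origin: centre of its black rubber ball tip (12 mm diameter). In the body frame the rod runs from tip to handle along (-0.643, 0, 0.766), 40 degrees off body z; lying in the rest it has the rest's axes. From the tip: steel shank 8 mm thick to 78 mm, collar 18 mm thick to 82 mm, yellow handle from 82 to 147 mm. Centre of mass about 110 mm from the tip.
- rod_handle (a point): middle of the yellow handle, on the rod's axis 112 mm from the tip centre; axes as the rod body. The handle is 18 mm wide along y (grip it across that) and 20 mm thick the other way.
- rest: fixed grey slanted rest, base 110 x 60 mm, in which the rod leans 40 degrees from vertical, handle up and towards the rest's -x. Origin: centre of the base's underside. The rod lies on a strip 14 mm wide beneath it; two cheeks 22 mm apart flank the lowest 60 mm of the shank, the handle is free on both sides. The rod lifts straight up or along its axis, and goes back likewise.
- rest_seat (a point): where the rod's tip centre is when the rod lies in the rest: (40, 0, 30) mm in the rest's frame; axes as the rest
- amber: brown glass bottle with blue cap, 86 mm diameter, 190 mm tall; bystander. Origin: centre of its underside.
- clearbottle: small clear glass bottle with white cap, 70 mm diameter, 142 mm tall; bystander. Origin: centre of its underside.
- tipbox: orange tip box with frosted lid, 89 x 124 x 88 mm; bystander. Origin: centre of its underside.
- petri: two stacked petri dishes, 93 mm diameter, 31 mm tall; bystander. Origin: centre of its underside.
- timer: flat white timer, 66 x 66 x 15 mm; bystander. Origin: centre of its underside.
- marker: black-capped marker pen lying flat, 14 mm thick, 137 mm long; bystander. Origin: centre of its underside.

How it is judged:
On the way, in this order (a step that is already met when the one before it is completed fails the run):
1. the vial stands upright on the coaster, let go (horizontal distance between vial and coaster below 0.02 m and angle between vial's own z axis and vertical below 0.1 rad and height (world z) of vial below 0.008 m and contact force between the fingers and vial below 0.05 N and linear speed of vial below 0.02 m/s), for 0.2 s.
2. the rod is out of its rest (distance of rod from where it was at the start of the episode above 0.08 m and distance between rod and rest above 0.1 m), for 0.1 s.
3. after a first tap the block has moved at least 4 mm, rests short of the stop, and the rod is off it (distance of block from where it was at the start of the episode above 0.004 m and linear speed of block below 0.005 m/s and contact force between rod and block below 0.02 N and value of joint flag below 0.2 rad), for 0.1 s.
4. the block is against the stop, flag leaning (value of joint flag above 0.27 rad and linear speed of block below 0.01 m/s and x of block in the frame of dock above 0.038 m), for 0.2 s.
At the end, for the whole second after the job is handed in: the block rests against the stop (flag leaning more than 0.27 rad: within about 2 mm of the stop); the vial stands upright on the coaster within 20 mm of its middle; the rod lies still in its rest (tip within 15 mm and handle within about 0.2 rad of how it was found) (all of step 4 and angle between each of block, vial's own z axis and vertical below 0.1 rad and horizontal distance between vial and coaster below 0.02 m and height (world z) of vial below 0.008 m and x of rod in the frame of rest between 0.025 and 0.055 m and y of rod in the frame of rest between -0.015 and 0.015 m and z of rod in the frame of rest below 0.045 m and angle between the z axis of rod and the z axis of rest, either way round below 0.2 rad and angle between the x axis of rod and the x axis of rest, either way round below 0.3 rad and linear speed of each of rod, vial below 0.02 m/s); the robot touches nothing.
It fails at once if the gripper or arm touches the block (contact force between any of the fingers, the arm and block above 0.5 N).
It fails at once if the block is pushed roughly: faster than 0.25 m/s or with more than 40 N (linear speed of block above 0.25 m/s or contact force between rod and block above 40 N).
It fails at once if the vial is tipped over (angle between vial's own z axis and vertical above 0.6 rad).
It fails at once if a bystander is moved by more than 20 mm (distance of any of amber, clearbottle, tipbox, petri, timer, marker from where it was at the start of the episode above 0.02 m).
It also fails if it takes over 72 s, if anything falls off the work surface, if the arm or the gripper's body presses on something with over 40 N, if the wrist force passes 120 N, or if a joint passes its speed limit or range.

## Robot

A 7-joint arm with a two-finger parallel gripper is mounted at the origin on a cart in front of the work surface, level with it; the furniture and walls round the work are solid. World frame = base frame: x ahead of the robot, y to its left, z up, the work surface at z = 0. Lengths are in m, angles in rad, forces in N, time in s.
With the tool pointing down it reaches from about 0.35 to 0.9 m from the base axis. Payload 8.1 kg.
Tool frame: the origin (TCP) lies at the centre of the arm's flange, where the gripper is bolted on; the fingertips stand 178 mm ahead of it and the grasp point (between the pads) lies 159 mm ahead of it; z points along the fingers, y is the line along which they close (so a half turn about z gives the same grasp; the last joint's range is limited). The gripper opens to 92 mm and grips with 3 to 60 N. Pads are 19 mm wide; open, the fingers measure 130 mm over their backs; the gripper's body (75 mm by 190 mm) begins 47 mm behind the grasp point.
Start: joints at [-1.312, 0.434, 0.025, 1.573, -0.012, 1.134, -0.075], TCP at [0.221, 0.585, 0.405] pointing down, gripper open.
Joint ranges: [-2.62, 2.62], [-0.44, 2.09], [-1.27, 1.32], [0.08, 2.57], [-1.32, 4.46], [0.12, 2], [-2.74, 2.74]. Speed limits (rad/s): [2.22, 2.22, 3.01, 3.01, 3.14, 3.14, 3.14].

## Interface

Orientations are given as a rotation vector (axis times angle).
In Python, from cell import arm gives the robot as it stands. The module is installed in compiled form; this text tells all that it offers.
- The arm moves only by the shell command python3 -m inch 'ROWS' [FORCE]. ROWS is text: rows parted by semicolons, each of 5 numbers parted by spaces: the shift along the tool's x, y, z in m, then the turn about the tool's z in rad, then the finger opening in m, from 0 to 0.0918. In form: x y z roll fingers; .... A call has 1 to 5 rows; each row is the pose to reach, as a shift and turn from the pose commanded when the call began, along the tool's axes at that moment; what a row does not reach only later rows make up. A row lasts 1/10 s, in which the tool goes at most 50 mm and 8.59 degrees, less where a joint would pass 70% of its speed; a pose out of reach is approached as far as the arm can. A call with a gripper value outside its range is refused whole. The fingers move at their own pace and stop on an object; FORCE is the grip in N (left out, the last holds). Time passes only in rows, so rows that repeat a pose let the fingers close. It gives the time, the measured TCP pose, the force, the opening and the grip force at its end, in the units of the state.
- arm.observe(): the state, without advancing time (a new reading comes with each control period).
- arm.get_image(name): name is "scene" or "side" or "wrist"; returns the picture (420x560x3 uint8, red, green, blue); there is no depth.
- arm.get_calibration(name): a dict with "intrinsics" (3x3 intrinsics, pixels), "pose" (4x4, takes a point from camera to world coordinates). Camera axes: x right, y up, looking along -z (the intrinsics and any distortion apply to the point x, -y, -z); pixel columns grow to the right and rows downward; lengths in m; the calibration is good to about 2 mm. A picture is of the moment at which its call begins: read the wrist's pose just before it. get_calibration takes no time and is no camera call; for the wrist camera it gives the pose at the moment of the call.
- arm.sign_off(): hands the job in; it is judged then, once.
Trained networks look in the newest picture that a camera, given by its name, has taken for a name from the list of things; names that differ only in an ending like _2 or _b are one class to them, and where a whole thing is asked for, a point or a joint stands for the part that bears it (a point fixed in the world has none). Each returns a list of dicts, best first, with "conf" (0 to 1); they miss things now and then, are a little off and sometimes report something else, mostly with a low value. They report only what shows in the picture. A call takes as long as a camera call.
- arm.look_for(camera, query): "point" ([row, column] in pixels, amid what is visible of it).
- arm.silhouettes(camera, query): "region" (420x560 bool, what is visible of it) and "point" ([row, column] in pixels, amid what is visible of it).
- arm.place_of(camera, query): "point" ([row, column] in pixels: a listed point, or the origin of a listed thing).
The state is a dict: "clock": time; "joints": joint angles; "dq": joint speeds; "joint_efforts": joint torques, N m; "position": TCP position; "ee_rot": TCP orientation; "force": force on the tool from outside, world axes, zero at the start; "ft_torque": the same for the moment, N m; "width": opening from 0.0 (shut) to 1.0 (fully open); "gripper_force": force on a finger pad.
Only numpy, scipy, OpenCV 4.12 (cv2) and the standard library are available. Lean on these libraries where they do the work, as an engineer would, in place of code of your own. Each camera call takes 0.05 s, during which the arm holds its last target. There are 200 camera calls.

## Working session

There is one attempt and no reset: what is moved stays moved. The work goes in short steps, Python scripts to look and compute and a shell command to move; the robot and the scene stay as the last step left them, time stands still between calls to the robot, and variables do not carry over. Pictures are saved under pics/ and viewed, at most 10 in all, crops included, and the job is handed in when it is done.

```bash
mkdir -p pics; cat > h.py <<'E'
import numpy as np, cv2
from cell import arm
from scipy.spatial.transform import Rotation as R
def ray(cam,p,cal=None):
    c=cal or arm.get_calibration(cam); K=np.array(c["intrinsics"]);T=np.array(c["pose"])
    d=np.linalg.inv(K)@[p[1],p[0],1]; d=T[:3,:3]@[d[0],-d[1],-d[2]]
    return T[:3,3],d/np.linalg.norm(d)
def onz(cam,p,z,cal=None):
    o,d=ray(cam,p,cal); return o+d*(z-o[2])/d[2]
def meet(rays):
    A=sum(np.eye(3)-np.outer(d,d) for o,d in rays); b=sum((np.eye(3)-np.outer(d,d))@o for o,d in rays)
    x=np.linalg.solve(A,b); return x,max(np.linalg.norm(np.cross(x-o,d)) for o,d in rays)
def proj(cam,X,cal=None):
    c=cal or arm.get_calibration(cam); K=np.array(c["intrinsics"]);T=np.array(c["pose"])
    q=T[:3,:3].T@(np.array(X)-T[:3,3]); u=K@[q[0],-q[1],-q[2]]; return u[1]/u[2],u[0]/u[2]
def save(cam,n,crop=None,s=1):
    im=arm.get_image(cam)[:,:,::-1]
    if crop: im=im[crop[0]:crop[1],crop[2]:crop[3]]
    cv2.imwrite(f"pics/{n}.png",cv2.resize(im,None,fx=s,fy=s))
E
python3 - <<'E'
from h import *
np.set_printoptions(precision=4,suppress=True)
s=arm.observe();print(s["clock"],s["position"],s["ee_rot"],R.from_rotvec(s["ee_rot"]).as_matrix())
for c in("scene","side","wrist"):
    save(c,c+"0"); k=arm.get_calibration(c); print(c,k["pose"],k["intrinsics"], [x for x in k if x not in("pose","intrinsics")])
E
python3 - <<'E'
from h import *
a=cv2.imread("pics/scene0.png");b=cv2.imread("pics/side0.png");w=cv2.imread("pics/wrist0.png")
E
```

```text
0.0 [0.2212 0.5843 0.4039] [-0.5653 -3.0902  0.0024] [[-0.9352  0.354  -0.0004]
 [ 0.354   0.9352 -0.0015]
 [-0.0001 -0.0016 -1.    ]]
scene [[ 0.855   0.4149 -0.3114  0.1531]
 [-0.5184  0.6643 -0.5384 -0.7241]
 [-0.0165  0.6217  0.783   1.0969]
 [ 0.      0.      0.      1.    ]] [[501.5726   0.     277.2583]
 [  0.     501.5726 212.7741]
 [  0.       0.       1.    ]] []
side [[ 0.9868  0.0972 -0.1299  0.3681]
 [-0.162   0.6246 -0.7639 -0.9252]
 [ 0.0069  0.7748  0.6321  0.8538]
 [ 0.      0.      0.      1.    ]] [[388.8962   0.     279.8014]
 [  0.     388.8962 215.5079]
 [  0.       0.       1.    ]] []
wrist [[ 0.3539 -0.8952 -0.2708  0.149 ]
 [ 0.9353  0.3384  0.1035  0.6134]
 [-0.001  -0.29    0.957   0.3836]
 [ 0.      0.      0.      1.    ]] [[329.1132   0.     274.8399]
 [  0.     329.1132 216.4594]
 [  0.       0.       1.    ]] []
```

View pics/scene0.png

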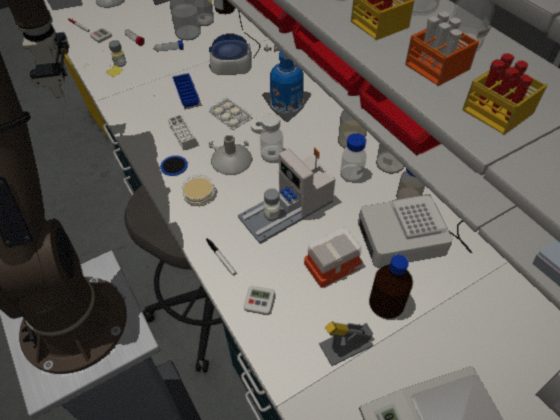

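View pics/side0.png

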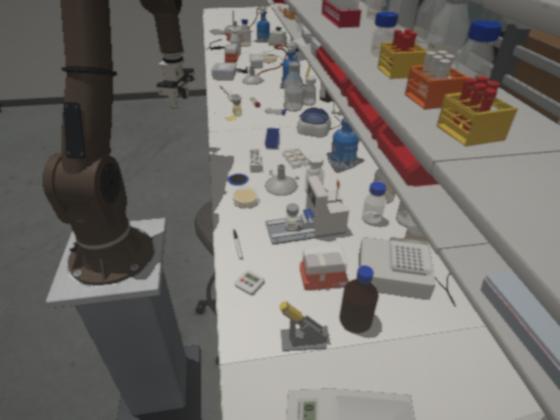

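```bash
python3 - <<'E'
from h import *
np.set_printoptions(precision=4,suppress=True)
for q in "dock tunnel_lip block flag vial coaster rod rod_handle rest rest_seat amber clearbottle tipbox petri timer marker".split():
    rr=[]
    for c in("scene","side"):
        r=arm.place_of(c,q)
        if r: rr.append(ray(c,r[0]["point"])); print(q,c,np.round(r[0]["point"],1),round(r[0]["conf"],2),onz(c,r[0]["point"],0))
    if len(rr)==2: x,e=meet(rr); print("   ",q,x,round(e,4))
E
```

```text
dock scene [205.6 289.9] 0.75 [0.633  0.0333 0.    ]
dock side [228.2 309.3] 0.74 [0.6301 0.0252 0.    ]
    dock [ 0.6358  0.0401 -0.0117] 0.0022
tunnel_lip scene [186.6 290.7] 0.68 [0.673  0.0926 0.    ]
tunnel_lip side [204.4 309.3] 0.72 [0.6588 0.1527 0.    ]
    tunnel_lip [0.6193 0.0077 0.1144] 0.0005
block scene [202.7 291. ] 0.64 [0.6413 0.0407 0.    ]
block side [225.  310.9] 0.61 [0.639  0.0404 0.    ]
    block [0.6392 0.0383 0.0025] 0.0009Traceback (most recent call last):
  File "<stdin>", line 6, in <module>
ValueError: it knows: amber, block, clearbottle, coaster, dock, marker, petri, rest, rest_seat, rod, rod_handle, timer, tipbox, tunnel_lip, vial
```

```bash
python3 - <<'E'
from h import *
np.set_printoptions(precision=4,suppress=True)
for q in "vial coaster rod rod_handle rest rest_seat amber clearbottle tipbox petri timer marker".split():
    rr=[]
    for c in("scene","side"):
        r=arm.place_of(c,q)
        if r: rr.append(ray(c,r[0]["point"])); print(q,c,np.round(r[0]["point"],1),round(r[0]["conf"],2),onz(c,r[0]["point"],0))
    if len(rr)==2: x,e=meet(rr); print("   ",q,x,round(e,4))
E
python3 - <<'E'
import sys; sys.path.insert(0,".")
import os; os.chdir(".")
from h import *
a=cv2.imread("pics/scene0.png")
print(cv2.imwrite("pics/c1.png",cv2.resize(a[120:370,150:430],None,fx=2.8,fy=2.4)))
print(arm.observe()["clock"])
E
```

```text
vial scene [215.3 271.4] 0.73 [0.5708 0.0311 0.    ]
vial side [227.  292.5] 0.8 [0.5757 0.0399 0.    ]
    vial [0.5704 0.0263 0.0097] 0.0032
coaster scene [166.3 171.9] 0.57 [0.4117 0.3529 0.    ]
coaster side [177.  238.6] 0.59 [0.4218 0.3688 0.    ]
    coaster [0.4156 0.3484 0.0094] 0.0064
rod scene [332.8 362.5] 0.77 [ 0.5726 -0.3822  0.    ]
rod side [333.2 319.1] 0.71 [ 0.5655 -0.3745 -0.    ]
    rod [ 0.5604 -0.3917  0.028 ] 0.0015
rod_handle scene [328.9 337.9] 0.86 [ 0.5294 -0.344   0.    ]
rod_handle side [308.9 290. ] 0.62 [ 0.5063 -0.2889  0.    ]
    rod_handle [ 0.4837 -0.3906  0.1356] 0.0008
rest scene [346.1 346.1] 0.71 [ 0.5206 -0.3887  0.    ]
rest side [340.4 303.2] 0.82 [ 0.5214 -0.3885  0.    ]
    rest [ 0.5212 -0.3883 -0.0007] 0.0004
rest_seat scene [257. 223.] 0.34 [ 0.3923 -0.021   0.    ]
rest_seat side [330.7 318.8] 0.89 [ 0.5665 -0.3673  0.    ]
    rest_seat [ 0.8276  0.8058 -1.5444] 0.1777
amber scene [301.4 386.8] 0.56 [ 0.6728 -0.3475  0.    ]
amber side [320.6 351.6] 0.7 [ 0.6585 -0.3509  0.    ]
    amber [ 0.6607 -0.3547  0.0118] 0.0063
clearbottle scene [157.3 274. ] 0.93 [0.6933 0.2209 0.    ]
clearbottle side [188.8 313.8] 0.96 [0.6971 0.245  0.    ]
    clearbottle [0.6794 0.1921 0.0362] 0.0036
tipbox scene [258.8 221.9] 0.43 [ 0.3873 -0.0245  0.    ]
tipbox side [278.8 321.4] 0.56 [ 0.6156 -0.1983  0.    ]
    tipbox [ 0.5944  0.1636 -0.3691] 0.1368
petri scene [194.4 197.7] 0.74 [0.4296 0.2097 0.    ]
petri side [200.6 246.8] 0.71 [0.4387 0.2097 0.    ]
    petri [ 0.4364  0.2232 -0.0127] 0.0038
timer scene [299.8 259.6] 0.66 [ 0.411  -0.1803  0.    ]
timer side [283.7 248.7] 0.97 [ 0.4058 -0.1839 -0.    ]
    timer [ 0.4081 -0.1825  0.0009] 0.0029
marker scene [258.8 222.5] 0.52 [ 0.3886 -0.0253  0.    ]
marker side [244.2 238.6] 0.58 [ 0.3906 -0.0158  0.    ]
    marker [ 0.3881 -0.0323  0.0135] 0.0026
True
1.65
```

View pics/c1.png

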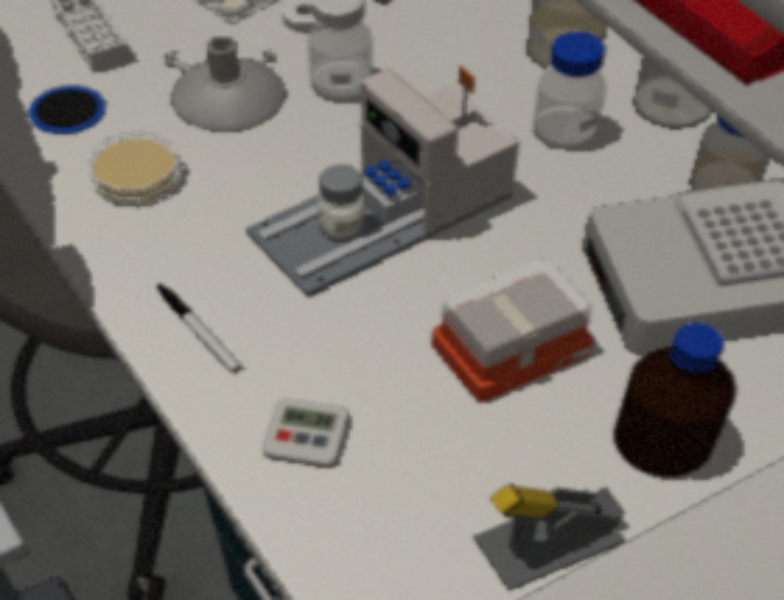

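```bash
python3 -m inch '-0.477 -0.413 0 -0.36 0.09;-0.477 -0.413 0 -0.36 0.09;-0.477 -0.413 0 -0.36 0.09;-0.477 -0.413 0 -0.36 0.09;-0.477 -0.413 0 -0.36 0.09'; python3 - <<'E'
from h import *
s=arm.observe();p=s["position"];M=R.from_rotvec(s["ee_rot"]).as_matrix();print(p,M.T@(np.array([0.50,0.03,0.404])-p),np.degrees(np.arctan2(M[1,0],M[0,0])),s["joints"])
E
```

```text
clock: 2.15
position: [0.3407, 0.3627, 0.4049]
ee_rot: [0.003, 3.141, 0.001]
force: [1.8, 0.2, 0.2]
width: 0.98
gripper_force: 0.0
[0.34073888 0.36265017 0.40493229] [-0.15984564 -0.33237002  0.0008074 ] 179.89922035925449 [-0.93283706  0.22854111  0.01078864  1.87685472 -0.00289654  1.03556395
  0.64818432]
```

```bash
python3 -m inch '-0.16 -0.33 0 0 0.09;-0.16 -0.33 0 0 0.09;-0.16 -0.33 0 0 0.09;-0.16 -0.33 0 0 0.09;-0.16 -0.33 0 0 0.09' >/dev/null; python3 -m inch '-0.053 -0.11 0 0 0.09;-0.053 -0.11 0 0 0.09;-0.053 -0.11 0 0 0.09;-0.053 -0.11 0 0 0.09'; python3 - <<'E'
from h import *
np.set_printoptions(precision=4,suppress=True)
s=arm.observe();print(s["position"],s["joints"])
save("wrist","w1",None,1.4)
for q in "dock tunnel_lip block vial petri".split():
    for r in arm.place_of("wrist",q)[:1]:
        z={"vial":.012,"block":.012,"tunnel_lip":.095}.get(q,0)
        print(q,np.round(r["point"],1),round(r["conf"],2),onz("wrist",r["point"],z))
E
```

```text
clock: 3.05
position: [0.5025, 0.0254, 0.4049]
ee_rot: [0.013, 3.141, -0.002]
force: [-0.4, 0.5, 1.1]
width: 0.981
gripper_force: 0.0
[0.5025 0.0254 0.4049] [-0.3713  0.234   0.262   1.8808 -0.0682  1.0346  1.4813]
tunnel_lip [325.5 276.7] 0.76 [0.6277 0.0335 0.095 ]
block [285.2 276.3] 0.94 [0.6271 0.0341 0.012 ]
vial [241.  275.3] 0.58 [0.5675 0.0329 0.012 ]
petri [121.7 442.4] 0.76 [0.429  0.2203 0.    ]
```

View pics/w1.png

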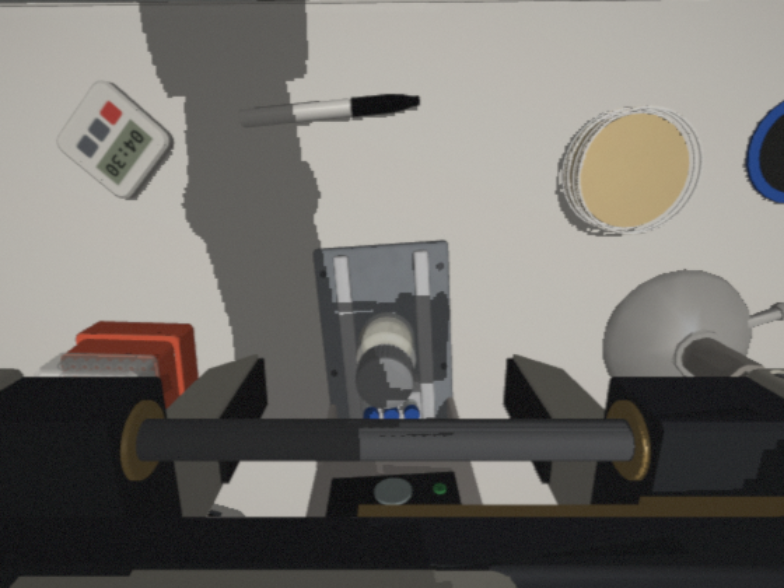

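```bash
python3 - <<'E'
from h import *
np.set_printoptions(precision=4,suppress=True)
f=lambda u,v,z:onz("wrist",(v/1.4,u/1.4),z)[:2]
a,b=f(315,248,.012),f(446,241,.012);print("rear",a,b,b-a,(a+b)/2, "yaw",np.degrees(np.arctan2(-(b-a)[0],(b-a)[1])))
for p,q,z in[((315,248),(331,395),.012),((446,241),(453,400),.012),((341,257),(350,315),.02),((421,252),(428,405),.02)]:
    p,q=f(*p,z),f(*q,z);print(p,q,np.degrees(np.arctan2(*(q-p)[::-1])))
for q in("vial","block"):
    r=arm.silhouettes("wrist",q)[0]; ys,xs=np.nonzero(r["region"]);print(q,r["conf"],xs.min(),xs.max(),ys.min(),ys.max())
    if q=="vial": # bottom/cap widths
        for y in range(ys.min(),ys.max(),6): x=xs[ys==y]; print(y,x.min(),x.max())
E
```

```text
rear [ 0.4898 -0.0246] [0.484  0.0819] [-0.0058  0.1065] [0.4869 0.0286] yaw 3.1082885492407075
[ 0.4898 -0.0246] [ 0.6229 -0.016 ] 3.702767876696027
[0.484  0.0819] [0.6279 0.0938] 4.746059150323334
[ 0.4956 -0.0029] [0.5446 0.0033] 7.189180320236369
[0.4915 0.0612] [0.6285 0.0706] 3.9301074299064287
vial 0.87 254 296 224 291
224 272 281
230 261 291
236 257 295
242 256 296
248 255 296
254 254 296
260 255 295
266 255 294
272 255 294
278 256 293
284 259 290
290 267 282
block 0.74 256 301 268 298
```

```bash
python3 -m inch '-0.065 0.008 0.06 0 0.0918;-0.065 0.008 0.06 0 0.0918;-0.065 0.008 0.10 0 0.0918;-0.065 0.008 0.14 0 0.0918;-0.065 0.008 0.166 0 0.0918' >/dev/null; python3 -m inch '0 0 0 0 0.0918; 0 0 0 0 0.0918' | sed -n 2,4p
python3 - <<'E'
from h import *
np.set_printoptions(precision=4,suppress=True)
print(arm.observe()["position"]); save("wrist","w2")
for z in (.06,.09,.103):
  r=arm.silhouettes("wrist","vial")[:1]
for r in arm.silhouettes("wrist","vial")[:1]:
    ys,xs=np.nonzero(r["region"]);y=int(np.median(ys));
    print(r["conf"],xs.min(),xs.max(),ys.min(),ys.max())
for r in arm.place_of("wrist","vial")[:1]: print(r["point"],onz("wrist",r["point"],.012))
E
```

```text
position: [0.5667, 0.0375, 0.2392]
ee_rot: [-0.002, -3.141, 0.0]
force: [-0.2, -0.5, 0.6]
[0.5667 0.0375 0.2392]
0.59 198 293 208 355
[236.9, 257.7] [0.5674 0.0272 0.012 ]
```

View pics/w2.png

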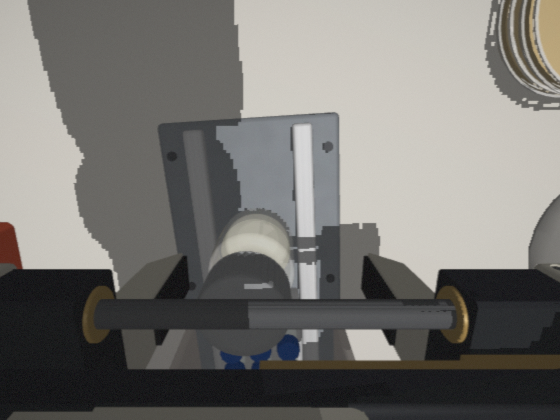

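```bash
python3 -m inch '0 -0.007 0 0 0.0918; 0 -0.007 0 0 0.0918;0 -0.007 0 0 0.04;0 -0.007 0 0 0.04;0 -0.007 0 0 0.04' 8; python3 -m inch '0 0 0 0 0.03;0 0 0 0 0.03;0 0 0 0 0.03' 8;
```

```text
clock: 4.95
position: [0.5665, 0.0303, 0.2387]
ee_rot: [-0.003, -3.142, -0.0]
force: [0.1, -0.6, -0.1]
width: 0.784
gripper_force: 0.0
clock: 5.25
position: [0.5665, 0.0302, 0.2387]
ee_rot: [0.003, 3.142, -0.0]
force: [-0.7, -1.2, -0.2]
width: 0.528
gripper_force: 0.2
```

```bash
python3 -m inch '0 0 0 0 0.03;0 0 0 0 0.03;0 0 0 0 0.03;0 0 0 0 0.03;0 0 0 0 0.03' 8;
```

```text
clock: 5.75
position: [0.5665, 0.0302, 0.2387]
ee_rot: [-0.003, -3.142, -0.0]
force: [-0.5, -0.2, 0.2]
width: 0.463
gripper_force: 7.7
```

```bash
python3 -m inch '0 0 -0.02 0 0.03;0 0 -0.06 0 0.03;0 0 -0.10 0 0.03;0.05 0.03 -0.12 0 0.03;0.09 0.06 -0.12 0 0.03' | sed -n '2p;5,6p'; python3 -m inch '0.09 0.22 0 0 0.03;0.09 0.22 0 0 0.03;0.09 0.22 0 0 0.03;0.09 0.22 0 0 0.03;0.09 0.22 0 0 0.03'; python3 - <<'E'
from h import *
np.set_printoptions(precision=4,suppress=True)
print(arm.observe()["position"]); save("wrist","w3")
for r in arm.place_of("wrist","coaster")[:2]: print(r["point"],r["conf"],onz("wrist",r["point"],.0))
for c in("wrist","scene","side"):
  for r in arm.silhouettes(c,"coaster")[:1]: print(c,r["point"],r["conf"],r["region"].sum(),onz(c,r["point"],.004))
E
```

```text
position: [0.4859, 0.0834, 0.3603]
width: 0.464
gripper_force: 7.7
clock: 6.75
position: [0.3942, 0.3069, 0.3583]
ee_rot: [0.001, -3.142, -0.002]
force: [0.3, -0.9, -0.6]
width: 0.463
gripper_force: 7.7
[0.3942 0.3069 0.3583]
[212.3, 319.2] 0.72 [0.4128 0.3591 0.    ]
wrist [207.9, 322.2] 0.89 3975 [0.4086 0.3579 0.004 ]
scene [162.5, 172.5] 0.71 454 [0.4188 0.3627 0.004 ]
side [178.5, 235.0] 0.65 224 [0.4068 0.3544 0.004 ]
```

View pics/w3.png

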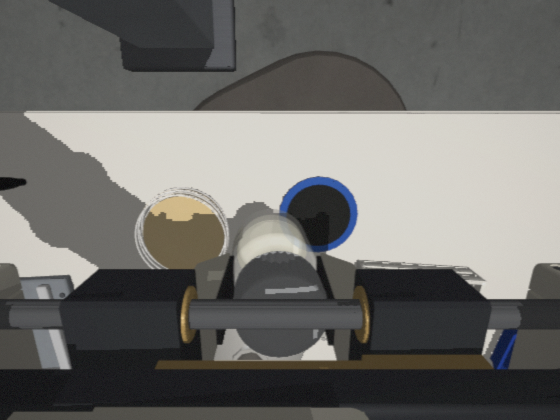

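```bash
python3 -m inch '-0.019 0.051 0.02 0 0.03;-0.019 0.051 0.06 0 0.03;-0.019 0.051 0.10 0 0.03;-0.019 0.051 0.115 0 0.03;-0.019 0.051 0.115 0 0.03' | sed -n '2p;4,6p'; python3 - <<'E'
from h import *
np.set_printoptions(precision=4,suppress=True)
print(arm.observe()["position"]); 
for r in arm.silhouettes("wrist","coaster")[:1]:
    ys,xs=np.nonzero(r["region"]); print(r["conf"],xs.min(),xs.max(),ys.min(),ys.max());a=onz("wrist",(ys[xs==xs.min()].mean(),xs.min()),.004);b=onz("wrist",(ys[xs==xs.max()].mean(),xs.max()),.004);t=onz("wrist",(ys.min(),xs[ys==ys.min()].mean()),.004);print(a,b,t)
E
```

```text
position: [0.4154, 0.3527, 0.2407]
force: [0.7, -1.1, -0.1]
width: 0.466
gripper_force: 7.7
[0.4154 0.3527 0.2407]
0.89 279 356 176 251
[0.3976 0.3571 0.004 ] [0.4013 0.4101 0.004 ] [0.3763 0.3824 0.004 ]
```

```bash
python3 - <<'E'
from h import *
np.set_printoptions(precision=4,suppress=True)
arm.get_image("wrist"); print(arm.observe()["position"])
for r in arm.silhouettes("wrist","coaster")[:1]:
    ys,xs=np.nonzero(r["region"]); print(r["conf"],xs.min(),xs.max(),ys.min(),ys.max());a=onz("wrist",(ys[xs==xs.min()].mean(),xs.min()),.004);b=onz("wrist",(ys[xs==xs.max()].mean(),xs.max()),.004);t=onz("wrist",(ys.min(),xs[ys==ys.min()].mean()),.004);print(a,b,t)
    pts=np.array([onz("wrist",p,.004)[:2] for p in zip(ys,xs)]);m=cv2.findContours(r["region"].astype(np.uint8),0,1)[0];m=max(m,key=len)[:,0]
    w=np.array([onz("wrist",(y,x),.004)[:2] for x,y in m]); w=w[w[:,0]<np.median(w[:,0])+.01]
    from scipy.optimize import least_squares
    print(least_squares(lambda c:np.hypot(*(w-c).T)-.042,[.413,.358],loss="soft_l1",f_scale=.002).x)
for r in arm.place_of("wrist","coaster")[:1]: print(onz("wrist",r["point"],0),r["conf"])
E
```

```text
[0.4161 0.354  0.2436]
0.83 216 334 174 255
[0.4171 0.3143 0.004 ] [0.4167 0.3978 0.004 ] [0.376  0.3549 0.004 ]Traceback (most recent call last):
  File "<stdin>", line 6, in <module>
  File "h.py", line 9, in onz
    o,d=ray(cam,p,cal); return o+d*(z-o[2])/d[2]
        ~~~^^^^^^^^^^^
  File "h.py", line 5, in ray
    c=cal or arm.get_calibration(cam); K=np.array(c["intrinsics"]);T=np.array(c["pose"])
             ~~~~~~~~~~~~~~~~~~~^^^^^
ValueError: time passes only in moves, steps and waits
```

```bash
python3 -m inch '-0.001 0.002 0.006 0 0.03;-0.001 0.002 0.010 0 0.03;-0.001 0.002 0.0125 0 0.03;-0.001 0.002 0.0125 0 0.03;-0.001 0.002 0.0125 0 0.03' | sed -n '2p;4,6p'; python3 -m inch '0 0 0.0005 0 0.055;0 0 0.0005 0 0.075;0 0 0.0005 0 0.0918;0 0 0.0005 0 0.0918;0 0 0 0 0.0918'
```

```text
position: [0.4161, 0.357, 0.2306]
force: [0.6, -0.4, -0.6]
width: 0.467
gripper_force: 8.0
clock: 8.65
position: [0.4161, 0.357, 0.2305]
ee_rot: [0.003, 3.142, -0.0]
force: [-1.0, -0.1, -0.2]
width: 0.844
gripper_force: 0.0
```

```bash
python3 -m inch '0 0 -0.03 0 0.0918;0 0 -0.07 0 0.0918;0 0 -0.11 0 0.0918;0 0 -0.15 0 0.0918;0 -0.03 -0.17 0 0.0918' | sed -n '2p'; python3 -m inch '0 -0.25 0 0 0.0918;0 -0.25 0 0 0.0918;0 -0.25 0 0 0.0918;0 -0.25 0 0 0.0918;0 -0.25 0 0 0.0918'|sed -n 2p; python3 - <<'E'
from h import *
np.set_printoptions(precision=4,suppress=True)
for c in("scene","side"): arm.get_image(c)
rr=[]
for c in("scene","side"):
    for r in arm.place_of(c,"vial")[:1]: print(c,r["conf"],onz(c,r["point"],.004))
    for r in arm.silhouettes(c,"vial")[:1]:
        ys,xs=np.nonzero(r["region"]); print(xs.min(),xs.max(),ys.min(),ys.max()); 
        print("pred",proj(c,(.4165,.356,.004)),proj(c,(.4165,.356,.095)))
E
```

```text
position: [0.4158, 0.3303, 0.4041]
position: [0.415, 0.075, 0.4008]
scene 0.74 [0.646  0.0408 0.004 ]
163 180 139 168
pred (np.float64(164.14682340021034), np.float64(172.6924520813455)) (np.float64(142.15633143854524), np.float64(167.02651703231575))
side 0.49 [0.4219 0.3764 0.004 ]
```

```bash
python3 -m inch '-0.02 -0.25 0 0 0.0918;-0.02 -0.25 0 0 0.0918;-0.02 -0.25 0 0 0.0918;-0.02 -0.25 0 0 0.0918;-0.02 -0.25 0 0 0.0918'|sed -n 2p;  python3 -m inch '0 -0.20 0 0 0.06;0 -0.2 0 0 0.06;0 -0.2 0 0 0.06;0 -0.2 0 0 0.06;0 -0.2 0 0 0.06;'|sed -n 2,3p; python3 - <<'E'
from h import *
np.set_printoptions(precision=4,suppress=True)
s=arm.observe();print(s["position"],s["joints"]);save("wrist","w4",None,1.4); cal=arm.get_calibration("wrist")
for q,z in(("rest",0),("rest_seat",.03),("rod",.03),("rod_handle",.116)):
    for r in arm.place_of("wrist",q)[:1]: print(q,np.round(r["point"],1),r["conf"],onz("wrist",r["point"],z,cal))
E
```

```text
position: [0.4358, -0.1726, 0.4006]
position: [0.4339, -0.3777, 0.4003]
ee_rot: [-0.012, -3.14, 0.007]
[ 0.4339 -0.3777  0.4003] [ 0.2012  0.3868  0.5824  1.7393 -0.2324  1.0835  2.4223]
rest_seat [292.3 267.3] 0.58 [ 0.5572 -0.3833  0.03  ]
rod [294.3 265.6] 0.85 [ 0.5599 -0.3854  0.03  ]
rod_handle [268.7 271.8] 0.72 [ 0.4849 -0.3765  0.116 ]
```

View pics/w4.png

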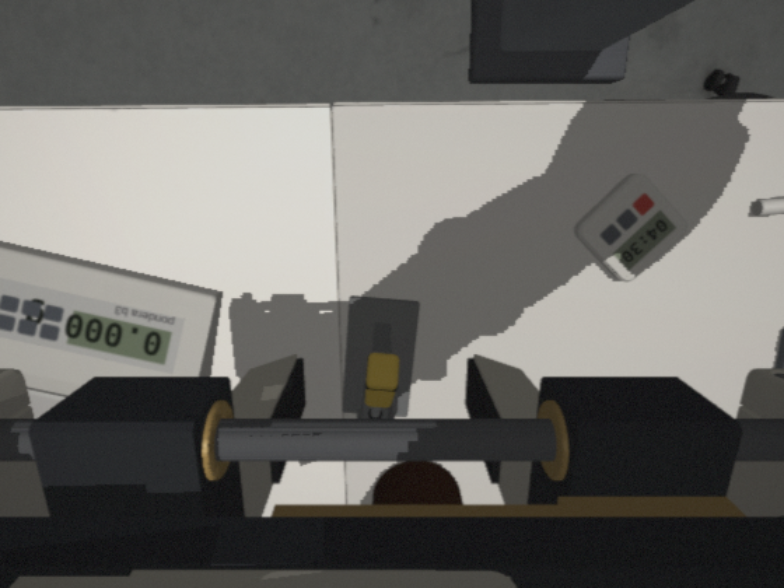

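```bash
python3 - <<'E'
from h import *
np.set_printoptions(precision=4,suppress=True)
cal=arm.get_calibration("wrist")
f=lambda u,v,z:onz("wrist",(v/1.4,u/1.4),z,cal)[:2]
a,b=f(350,296,.006),f(419,301,.006);print(a,b,np.linalg.norm(b-a),(a+b)/2,np.degrees(np.arctan2(-(b-a)[0],(b-a)[1])))
for p,q in(((350,297),(343,412)),((419,301),(408,415))):
    p,q=f(*p,.006),f(*q,.006);print(p,q,np.degrees(np.arctan2(*(q-p)[::-1])))
r=arm.silhouettes("wrist","rod")[0];im=cv2.imread("pics/w4.png");
ys,xs=np.nonzero(r["region"]);print(r["conf"],xs.min(),xs.max(),ys.min(),ys.max())
for y in range(ys.min(),ys.max()+1,5): x=xs[ys==y]; print(y,x.min(),x.max())
# tip/handle predictions for candidate yaw
c=(a+b)/2
for d in(-6,-4,-2):
    t=np.radians(d);u=np.array([np.cos(t),np.sin(t)]);o=c+.055*u
    P=lambda l:np.append(o+.04*u-.643*l*u,.03+.766*l); print(d,o,P(0),P(.147),proj("wrist",P(.147),cal),proj("wrist",P(.082),cal))
E
```

```text
[ 0.4656 -0.3976] [ 0.4699 -0.3393] 0.05845969683114687 [ 0.4678 -0.3685] -4.245356939257282
[ 0.4665 -0.3977] [ 0.5757 -0.4063] -4.497461248004231
[ 0.4699 -0.3393] [ 0.5787 -0.3469] -3.9626134477057424
0.85 261 285 252 298
252 265 273
257 262 285
262 262 284
267 261 283
272 261 283
277 261 283
282 261 281
287 261 279
292 264 271
297 263 271
-6 [ 0.5225 -0.3742] [ 0.5623 -0.3784  0.03  ] [ 0.4682 -0.3685  0.1426] (np.float64(262.52357430410876), np.float64(274.80446967428855)) (np.float64(280.09496504693465), np.float64(270.1449557842799))
-4 [ 0.5226 -0.3723] [ 0.5625 -0.3751  0.03  ] [ 0.4682 -0.3685  0.1426] (np.float64(262.52529295158587), np.float64(274.8256593959208)) (np.float64(280.2159761300597), np.float64(271.6648045218562))
-2 [ 0.5227 -0.3704] [ 0.5627 -0.3718  0.03  ] [ 0.4682 -0.3685  0.1426] (np.float64(262.5263327132807), np.float64(274.84690209353823)) (np.float64(280.2891184906296), np.float64(273.1879961626698))
```

```bash
python3 -m inch '0 0 0 0 0.06;0 0 0 0 0.06' | sed -n 2,3p; python3 - <<'E'
from h import *
np.set_printoptions(precision=4,suppress=True)
cal=arm.get_calibration("wrist");save("wrist","w5",(190,310,200,340),4);print(arm.observe()["position"],cal["pose"][:3,3])
for q,z in(("rest",0),("rest_seat",.03),("rod",.03),("rod_handle",.116)):
    for r in arm.place_of("wrist",q)[:1]: print(q,np.round(r["point"],1),r["conf"],onz("wrist",r["point"],z,cal))
E
```

```text
position: [0.4351, -0.3713, 0.4007]
ee_rot: [0.001, 3.141, 0.001]
[ 0.4349 -0.3716  0.4007] [ 0.3578 -0.37    0.3802]
rest [254.9 264.3] 0.9 [ 0.5235 -0.3831  0.    ]
rod_handle [268.6 263.7] 0.76 [ 0.486  -0.3798  0.116 ]
```

View pics/w5.png

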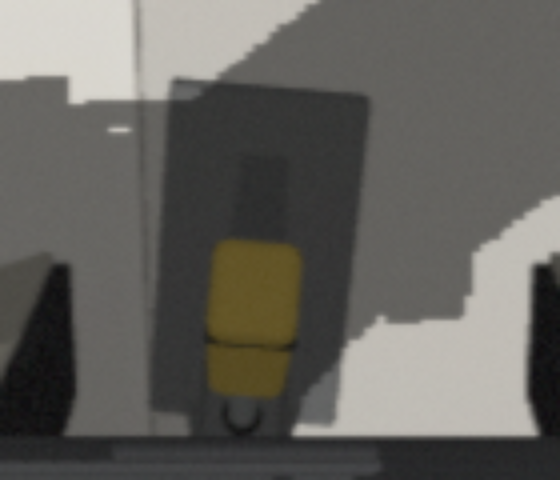

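```bash
python3 - <<'E'
from h import *
np.set_printoptions(precision=4,suppress=True)
cal=arm.get_calibration("wrist")
f=lambda u,v,z:onz("wrist",(190+v/4,200+u/4),z,cal)[:2]
for z in(.004,.008,.012):
    q=[f(u,v,z) for u,v in((172,80),(369,97),(333,425),(152,410))];a,b,c,d=q
    fw=(c+d)/2-(a+b)/2; print(z,np.linalg.norm(b-a),np.linalg.norm(fw),sum(q)/4,np.degrees(np.arctan2(fw[1],fw[0])),np.degrees(np.arctan2(-(b-a)[0],(b-a)[1])))
o=np.array(sum(f(u,v,.006) for u,v in((172,80),(369,97),(333,425),(152,410)))/4)
for d in(-4,-6):
    t=np.radians(d);u=np.array([np.cos(t),np.sin(t)])
    P=lambda l:np.append(o+.04*u-.643*l*u,.03+.766*l)
    for l in(.078,.082,.112,.147): r=proj("wrist",P(l),cal); print(d,l,P(l),(r[1]-200)*4,(r[0]-190)*4)
E
```

```text
0.004 0.058777086115910517 0.1105448532154234 [ 0.5211 -0.3843] -5.1307660553416365 -5.230680067159877
0.008 0.058151949306629105 0.10936912877264839 [ 0.5193 -0.3841] -5.130766055341581 -5.230680067159927
0.012 0.057526812497347805 0.10819340432987344 [ 0.5176 -0.384 ] -5.130766055341609 -5.230680067159913
-4 0.078 [ 0.5101 -0.3835  0.0897] 247.8720876459397 358.7416763014419
-4 0.082 [ 0.5075 -0.3833  0.0928] 248.00444535024917 355.18409153414154
-4 0.112 [ 0.4883 -0.382   0.1158] 249.10377286445646 325.6357487367243
-4 0.147 [ 0.4658 -0.3804  0.1426] 250.68248784131833 283.20216028117875
-6 0.078 [ 0.5101 -0.3832  0.0897] 249.31652323588514 358.8532189907344
-6 0.082 [ 0.5076 -0.3829  0.0928] 249.83563649966186 355.3256247199686
-6 0.112 [ 0.4884 -0.3809  0.1158] 254.14695643695563 326.0283815719315
-6 0.147 [ 0.466  -0.3785  0.1426] 260.3374063291735 283.96165529648033
```

```bash
python3 -m inch '-0.047 -0.009 0.03 0.091 0.06;-0.047 -0.009 0.05 0.091 0.06;-0.047 -0.009 0.05 0.091 0.06;-0.047 -0.009 0.05 0.091 0.06' |sed -n 2,3p; python3 - <<'E'
from h import *
np.set_printoptions(precision=4,suppress=True)
cal=arm.get_calibration("wrist");s=arm.observe();M=R.from_rotvec(s["ee_rot"]).as_matrix();print(s["position"],np.degrees(np.arctan2(M[1,0],M[0,0])),s["joints"][6])
print("need",M.T@(np.array([.4819,-.3806,.2824])-s["position"]))
arm.get_image("wrist")
for q,z in(("rod_handle",.116),("rest",0)):
    for r in arm.place_of("wrist",q)[:1]: print(q,np.round(r["point"],1),r["conf"],onz("wrist",r["point"],z,cal),proj("wrist",(.4883,-.3812,.1158),cal))
E
```

```text
position: [0.4809, -0.3816, 0.3506]
ee_rot: [-0.146, -3.137, -0.0]
[ 0.4809 -0.3816  0.3506] 174.6543360402797 2.3491819993873295
need [-0.001   0.0011  0.0682]
rod_handle [239.9 274.7] 0.79 [ 0.4852 -0.3806  0.116 ] (np.float64(243.99479938884585), np.float64(274.29205433821073))
rest [233.1 277. ] 0.83 [ 0.5217 -0.3816  0.    ] (np.float64(243.99479938884585), np.float64(274.29205433821073))
```

Aligned. Descend and grip.

```bash
python3 -m inch '-0.001 0.001 0.03 0 0.06;-0.001 0.001 0.055 0 0.06;-0.001 0.001 0.068 0 0.06;-0.001 0.001 0.068 0 0.06;-0.001 0.001 0.068 0 0.06' |sed -n 2,4p;python3 -m inch '0 0 0 0 0.005;0 0 0 0 0.005;0 0 0 0 0.005;0 0 0 0 0.005;0 0 0 0 0.005' 55; python3 -m inch '0 0 0 0 0.005;0 0 0 0 0.005;0 0 0 0 0.005' 55
```

```text
position: [0.4828, -0.3809, 0.2837]
ee_rot: [0.146, 3.137, -0.001]
force: [-0.5, -0.4, 0.5]
clock: 13.25
position: [0.4828, -0.3804, 0.2827]
ee_rot: [0.146, 3.138, -0.0]
force: [1.0, -0.1, 0.6]
width: 0.267
gripper_force: 0.0
clock: 13.55
position: [0.4827, -0.3805, 0.2826]
ee_rot: [0.146, 3.138, -0.0]
force: [-0.1, -0.5, 0.9]
width: 0.195
gripper_force: 55.0
```

```bash
python3 -m inch '0 0 -0.02 0 0.005;0 0 -0.06 0 0.005;0 0 -0.10 0 0.005;0 0 -0.13 0 0.005;0 0 -0.13 0 0.005' |sed -n 2,6p; python3 -m inch '0.02 0.25 0 0 0.005;0.02 0.25 0 0 0.005;0.02 0.25 0 0 0.005;0.02 0.25 0 0 0.005;0.02 0.25 0 0 0.005' |sed -n 2,6p; python3 - <<'E'
from h import *
np.set_printoptions(precision=4,suppress=True)
s=arm.observe();M=R.from_rotvec(s["ee_rot"]).as_matrix();print(s["position"],np.degrees(np.arctan2(M[1,0],M[0,0])),s["joints"])
print("need",M.T@(np.array([.45,.03,.40])-s["position"]))
E
```

```text
position: [0.4831, -0.3815, 0.4169]
ee_rot: [0.146, 3.132, -0.005]
force: [-0.4, -1.0, -2.1]
width: 0.191
gripper_force: 55.0
position: [0.4853, -0.1283, 0.4117]
ee_rot: [-0.146, -3.137, -0.0]
force: [0.5, -1.0, -1.2]
width: 0.192
gripper_force: 55.0
[ 0.4853 -0.1283  0.4117] 174.68732222081263 [-0.2994  0.2389  0.5582  1.89   -0.1447  1.0537  1.796 ]
need [0.0498 0.1543 0.0118]
```

```bash
python3 -m inch '0.05 0.154 0.012 -0.16 0.005;0.05 0.154 0.012 -0.16 0.005;0.05 0.154 0.012 -0.16 0.005;0.05 0.154 0.012 -0.16 0.005;0.05 0.154 0.012 -0.16 0.005' |sed -n 2,6p;python3 -m inch '0 0 0 0 0.005;0 0 0 0 0.005' >/dev/null; python3 - <<'E'
from h import *
np.set_printoptions(precision=4,suppress=True)
cal=arm.get_calibration("wrist");s=arm.observe();M=R.from_rotvec(s["ee_rot"]).as_matrix();print(s["position"],np.degrees(np.arctan2(M[1,0],M[0,0])))
save("wrist","w6",None,1.4)
for q,z in(("tunnel_lip",.095),("block",.012),("dock",0),("rod",.15)):
    for r in arm.place_of("wrist",q)[:1]: print(q,np.round(r["point"],1),r["conf"],onz("wrist",r["point"],z,cal))
E
```

```text
position: [0.4495, 0.0302, 0.3996]
ee_rot: [0.114, -3.138, -0.001]
force: [0.4, -0.6, -0.9]
width: 0.193
gripper_force: 55.0
[0.4506 0.0262 0.4003] -176.27643946144434
tunnel_lip [367.7 265.5] 0.93 [0.6259 0.0289 0.095 ]
block [324.9 270.9] 0.86 [0.6317 0.034  0.012 ]
dock [367.4 265.8] 0.37 [0.7095 0.0315 0.    ]
```

View pics/w6.png

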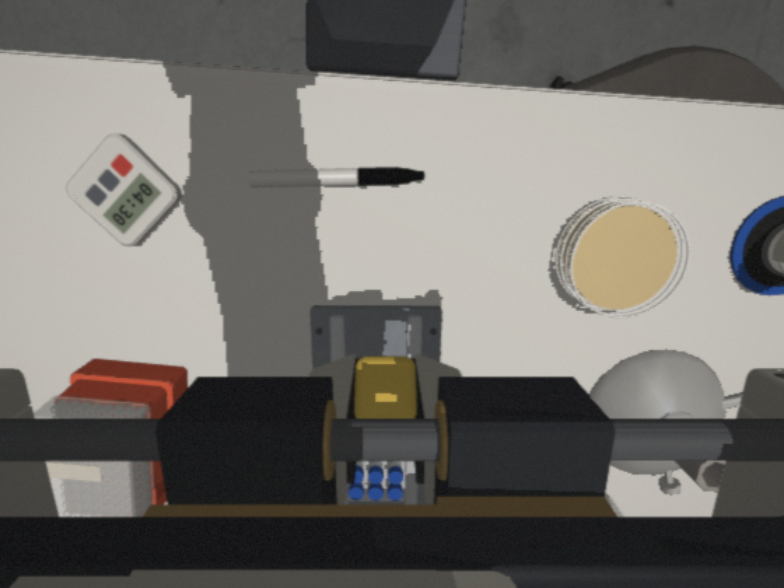

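```bash
python3 - <<'E'
from h import *
np.set_printoptions(precision=4,suppress=True)
cal=arm.get_calibration("wrist");s=arm.observe();p=s["position"];M=R.from_rotvec(s["ee_rot"]).as_matrix()
t=np.radians(3.72);u=np.array([np.cos(t),np.sin(t)]);n=np.array([-u[1],u[0]])
f=lambda u_,v,z:onz("wrist",(v/1.4,u_/1.4),z,cal)[:2]
def loc(w): return (w-p[:2])@u,(w-p[:2])@n
a,b=f(312,307,.012),f(441,307,.012);print("rear",a,b,np.linalg.norm(b-a),loc(a),loc(b),"yaw",np.degrees(np.arctan2(-(b-a)[0],(b-a)[1])))
for uv in((356,468),(375,474),(396,474),(355,492),(376,492),(397,492)): w=f(*uv,.066);print("cap",w,loc(w))
print("handle",[loc(f(c,390,.27)) for c in(356,416)])
o=(a+b)/2+.14*u;print("dock",o,loc(o))
tip=p[:2]+np.array([.0776*u[0],.0776*u[1]]);print("tip pred",tip,p[2]-.2526)
E
```

```text
rear [ 0.4923 -0.0302] [0.4852 0.0775] 0.10793930477192726 (np.float64(0.03785634214073556), np.float64(-0.05965408492239306)) (np.float64(0.03776732025694318), np.float64(0.04828518313956485)) yaw 3.7672541380048505
cap [0.6074 0.0153] (np.float64(0.1556766282540036), np.float64(-0.021648182110308133))
cap [0.612  0.0308] (np.float64(0.16130620989389102), np.float64(-0.00650217909277455))
cap [0.6109 0.0476] (np.float64(0.16129272054114296), np.float64(0.010345899239720685))
cap [0.6303 0.0156] (np.float64(0.17854940740288427), np.float64(-0.022856223173391234))
cap [0.6291 0.0326] (np.float64(0.17853578632721293), np.float64(-0.005780544366329605))
cap [0.628  0.0497] (np.float64(0.1785221651716897), np.float64(0.011295234544871155))
handle [(np.float64(-0.01976855938656771), np.float64(-0.006436968001140601)), (np.float64(-0.019781474638760208), np.float64(0.009439829673347683))]
dock [0.6284 0.0327] (np.float64(0.17781183119883942), np.float64(-0.005684450891414107))
tip pred [0.528  0.0319] 0.14792782213380756
```

```bash
python3 -m inch '0 -0.006 0.04 0 0.005;0 -0.006 0.08 0 0.005;0 -0.006 0.112 0 0.005;-0.015 -0.006 0.112 0 0.005;-0.03 -0.006 0.112 0 0.005' 58 >/dev/null;python3 -m inch '0 0 0 0 0.005;0 0 0 0 0.005'; python3 - <<'E'
from h import *
np.set_printoptions(precision=4,suppress=True)
s=arm.observe();print(s["position"],s["ft_torque"])
for c in("side","scene"):
    cv2.imwrite(f"pics/t_{c}.png",arm.get_image(c)[:,:,::-1])
    for q in("rod","block"):
        for r in arm.place_of(c,q)[:1]: print(c,q,r["point"],r["conf"],onz(c,r["point"],.036 if q=="rod" else .012))
a=cv2.imread("pics/t_side.png")[160:260,240:380];b=cv2.imread("pics/t_scene.png")[130:260,210:370]
a=cv2.resize(a,(780,290),interpolation=cv2.INTER_CUBIC) if 0 else cv2.resize(a,None,fx=2.8,fy=2.8,interpolation=2);b=cv2.resize(b,None,fx=2.4,fy=2.4,interpolation=2)
H=max(a.shape[0],b.shape[0]);pad=lambda i:cv2.copyMakeBorder(i,0,H-i.shape[0],0,0,0)
cv2.imwrite("pics/c7.png",np.hstack([pad(a),pad(b)]))
E
```

```text
clock: 16.2
position: [0.4807, 0.0233, 0.2884]
ee_rot: [0.105, -3.139, 0.0]
force: [-1.3, 0.5, -1.0]
width: 0.189
gripper_force: 58.0
[0.4807 0.0233 0.2884] [ 0.0521  0.0498 -0.0349]
side rod [330.5, 318.0] 0.52 [ 0.5563 -0.3899  0.036 ]
side block [225.3, 310.3] 0.81 [0.6329 0.0256 0.012 ]
scene rod [211.1, 268.8] 0.43 [0.5585 0.0225 0.036 ]
scene block [203.6, 290.9] 0.66 [0.6339 0.0297 0.012 ]
```

View pics/c7.png

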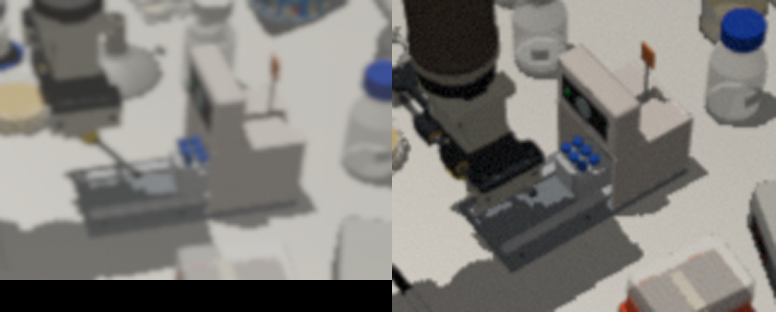

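```bash
cat > t.py <<'E'
from h import *
np.set_printoptions(precision=4,suppress=True)
def track():
    s=arm.observe();p=s["position"];o=np.array([.6284,.0327]);t=np.radians(3.75)
    d=np.array(p[:2])-o;print("clk",round(s["clock"],2),"tip in dock",round(d@[np.cos(t),np.sin(t)]+.0776,4),round(d@[-np.sin(t),np.cos(t)],4),"tipz",round(p[2]-.2526,4),"F",np.round(s["force"],1),"T",np.round(s["ft_torque"],2))
    for c,fb,bb in(("scene",(140,175,300,345),(175,215,270,312)),("side",(165,210,320,350),(195,235,295,325))):
        im=arm.get_image(c);h=cv2.cvtColor(im,cv2.COLOR_RGB2HSV)
        m=cv2.inRange(h[fb[0]:fb[1],fb[2]:fb[3]],(3,120,70),(18,255,255))>0;ys,xs=np.nonzero(m)
        b=cv2.inRange(h[bb[0]:bb[1],bb[2]:bb[3]],(105,120,50),(130,255,255))>0;yb,xb=np.nonzero(b)
        print(c,"flag",len(xs),np.round([ys.mean()+fb[0],xs.mean()+fb[2]],2) if len(xs) else None,"caps",len(xb),np.round([yb.mean()+bb[0],xb.mean()+bb[2],xb.min()+bb[2]],2) if len(xb) else None)
track()
E
python3 t.py; python3 -m inch '-0.01 0 0 0 0.005;-0.02 0 0 0 0.005;-0.025 0 0 0 0.005;-0.03 0 0 0 0.005;-0.03 0 0 0 0.005' >/dev/null; python3 t.py
```

```text
clk 16.5 tip in dock -0.0706 0.0005 tipz 0.0361 F [ 0.4 -0.3 -0.8] T [ 0.08 -0.01  0.04]
scene flag 28 [152.71 316.11] caps 103 [193.21 287.88 281.  ]
side flag 0 None caps 18 [212.33 309.   305.  ]
clk 17.1 tip in dock -0.0395 0.0006 tipz 0.0358 F [ 0.2  0.  -0.5] T [0.03 0.06 0.02]
scene flag 28 [152.71 316.11] caps 82 [193.62 288.99 284.  ]
side flag 0 None caps 10 [211.2 309.4 305. ]
```

```bash
sed -i 's/xb.min()+bb\[2\]/xb.min()+bb[2],xb.max()+bb[2],yb.min()+bb[0]/' t.py; python3 t.py|sed -n 2p; python3 -m inch '-0.003 0 0 0 0.005;-0.006 0 0 0 0.005;-0.006 0 0 0 0.005' |sed -n 4p; python3 t.py;  python3 -m inch '-0.003 0 0 0 0.005;-0.006 0 0 0 0.005;-0.006 0 0 0 0.005' |sed -n 4p; python3 t.py
```

```text
scene flag 28 [152.68 316.11] caps 81 [193.44 288.85 284.   295.   187.  ]
force: [0.9, -0.2, -1.4]
clk 17.6 tip in dock -0.0338 0.0006 tipz 0.036 F [ 0.9 -0.2 -1.4] T [ 0.02 -0.01 -0.04]
scene flag 30 [152.67 316.03] caps 73 [193.73 289.23 285.   295.   187.  ]
side flag 0 None caps 8 [210.75 308.5  305.   310.   209.  ]
force: [-2.2, 1.1, -0.8]
clk 18.0 tip in dock -0.0283 0.0007 tipz 0.0357 F [-2.2  1.1 -0.8] T [0.07 0.51 0.06]
scene flag 29 [152.66 316.03] caps 55 [194.2  290.93 287.   296.   187.  ]
side flag 0 None caps 5 [211.2 308.6 306.  311.  210. ]
```

```bash
python3 -m inch '-0.003 0 0 0 0.005;-0.006 0 0 0 0.005;-0.009 0 0 0 0.005;-0.011 0 0 0 0.005;-0.011 0 0 0 0.005' |sed -n '2,4p'; python3 t.py; python3 -m inch '0.005 0 0 0 0.005;0.01 0 0 0 0.005;0.012 0 0 0 0.005;0.012 0 0 0 0.005;0.012 0 0 0 0.005' |sed -n 4p; python3 t.py; python3 - <<'E'
from h import *
for c in ("scene","side"):
    for r in arm.place_of(c,"block")[:1]:
        x=onz(c,r["point"],.012); t=np.radians(3.75); print(c,r["conf"],(x[:2]-[.6284,.0327])@[np.cos(t),np.sin(t)])
E
```

```text
position: [0.5341, 0.0272, 0.2885]
ee_rot: [-0.105, 3.14, -0.0]
force: [-1.1, -0.0, -1.3]
clk 18.6 tip in dock -0.0169 0.0006 tipz 0.0359 F [-1.1 -0.  -1.3] T [ 0.12  0.34 -0.01]
scene flag 28 [152.64 316.11] caps 40 [193.7  294.27 291.   299.   188.  ]
side flag 0 None caps 5 [210.6 309.4 309.  310.  209. ]
force: [0.2, -0.7, -0.7]
clk 19.2 tip in dock -0.0292 0.0006 tipz 0.0361 F [ 0.2 -0.7 -0.7] T [0.02 0.   0.01]
scene flag 28 [152.68 316.11] caps 67 [192.13 292.42 287.   299.   186.  ]
side flag 0 None caps 7 [210.86 309.29 308.   310.   209.  ]
scene 0.83 0.02722031348011216
```

```bash
python3 -m inch '-0.005 0 0 0 0.005;-0.01 0 0 0 0.005;-0.014 0 0 0 0.005;-0.018 0 0 0 0.005;-0.022 0 0 0 0.005' |sed -n 4p;python3 -m inch '-0.004 0 0 0 0.005;-0.008 0 0 0 0.005;-0.011 0 0 0 0.005;-0.011 0 0 0 0.005' |sed -n 4p; python3 t.py; python3 -m inch '-0.004 0 0 0 0.005;-0.008 0 0 0 0.005;-0.008 0 0 0 0.005' |sed -n 4p; python3 t.py
```

```text
force: [-2.6, 0.3, -1.2]
force: [-1.3, 0.4, -0.3]
clk 20.3 tip in dock 0.0043 0.0007 tipz 0.0359 F [-1.3  0.4 -0.3] T [ 0.08  0.31 -0.01]
scene flag 30 [152.77 316.03] caps 2 [194.  298.5 298.  299.  194. ]
side flag 0 None caps 0 None
force: [-1.6, 0.1, 0.1]
clk 20.7 tip in dock 0.0123 0.0007 tipz 0.036 F [-1.6  0.1  0.1] T [0.16 0.4  0.04]
scene flag 30 [152.5  315.97] caps 0 None
side flag 0 None caps 0 None
```

```bash
for i in 1 2 3; do python3 -m inch '-0.002 0 0 0 0.005;-0.004 0 0 0 0.005;-0.004 0 0 0 0.005' >/dev/null; python3 t.py|head -2; done
```

```text
clk 21.1 tip in dock 0.0159 0.0007 tipz 0.0359 F [-2.3 -0.5  0.2] T [0.1  0.72 0.03]
scene flag 28 [152.68 316.11] caps 0 None
clk 21.5 tip in dock 0.0201 0.0007 tipz 0.0359 F [-1.6 -0.1 -1.7] T [0.13 0.56 0.06]
scene flag 30 [152.5  315.97] caps 0 None
clk 21.9 tip in dock 0.0241 0.0007 tipz 0.0359 F [-1.8  0.5 -0.8] T [0.12 0.63 0.05]
scene flag 29 [152.66 316.03] caps 0 None
```

```bash
for i in 1 2; do python3 -m inch '-0.002 0 0 0 0.005;-0.003 0 0 0 0.005;-0.003 0 0 0 0.005' >/dev/null; python3 t.py|head -2; done
```

```text
clk 22.3 tip in dock 0.0269 0.0007 tipz 0.0359 F [-3.5  0.7 -0.8] T [ 0.08  0.75 -0.  ]
scene flag 32 [151.56 317.72] caps 0 None
clk 22.7 tip in dock 0.03 0.0007 tipz 0.0359 F [-1.3  0.  -1.3] T [0.02 0.72 0.04]
scene flag 36 [149.56 323.06] caps 0 None
```

```bash
for i in 1 2 3; do python3 -m inch '-0.001 0 0 0 0.005;-0.002 0 0 0 0.005;-0.002 0 0 0 0.005' >/dev/null; python3 t.py|head -2; done
```

```text
clk 23.1 tip in dock 0.0318 0.0007 tipz 0.0359 F [-3.   0.2  0.4] T [ 0.06  0.9  -0.05]
scene flag 39 [148.31 326.15] caps 0 None
clk 23.5 tip in dock 0.034 0.0007 tipz 0.0359 F [-2.7  0.1  0.2] T [-0.04  0.85  0.01]
scene flag 44 [147.36 329.73] caps 0 None
clk 23.9 tip in dock 0.0351 0.0007 tipz 0.0357 F [-6.8 -0.5  1.7] T [-0.04  1.69 -0.01]
scene flag 44 [147.43 329.89] caps 0 None
```

```bash
python3 -m inch '-0.0005 0 0 0 0.005;-0.001 0 0 0 0.005;-0.001 0 0 0 0.005' >/dev/null; python3 t.py|head -2;  python3 -m inch '0.005 0 0 0 0.005;0.015 0 0 0 0.005;0.03 0 0 0 0.005;0.05 0 0 0 0.005;0.07 0 0 0 0.005' >/dev/null; python3 -m inch '0.03 0 0 0 0.005;0.03 0 0 0 0.005;0.03 0 0 0 0.005' >/dev/null; python3 t.py; python3 - <<'E'
from h import *
# rod tip check
for c in("scene","side"):
    for q in("rod","rod_handle"):
        for r in arm.place_of(c,q)[:1]: print(c,q,np.round(r["point"],1),r["conf"])
    s=arm.observe();p=np.array(s["position"]);t=np.radians(3.75);u=np.array([np.cos(t),np.sin(t),0])
    print("pred tip",proj(c,p+.0776*u-[0,0,.2526]),"handle",proj(c,p+.006*u-[0,0,.167]))
E
```

```text
clk 24.3 tip in dock 0.0356 0.0007 tipz 0.0356 F [-8.5  0.3  3.9] T [-0.    2.31 -0.02]
scene flag 43 [147.44 329.81] caps 0 None
clk 25.2 tip in dock -0.0633 0.0006 tipz 0.0365 F [ 0.6 -0.4 -1.4] T [ 0.07  0.03 -0.03]
scene flag 43 [147.44 329.81] caps 0 None
side flag 0 None caps 0 None
scene rod [206.3 271.5] 0.57
pred tip (np.float64(208.27690266049066), np.float64(269.92491321721764)) handle (np.float64(199.8870123839314), np.float64(245.72788844641732))
side rod [222.3 294.7] 0.56
side rod_handle [201.8 267.2] 0.52
pred tip (np.float64(221.1191495404605), np.float64(290.4397499863843)) handle (np.float64(203.2053962779487), np.float64(268.70801459709304))
```

```bash
python3 -m inch '0 0 -0.05 0 0.005;0 0 -0.09 0 0.005;0 0 -0.13 0 0.005;0 0 -0.13 0 0.005;0 0 -0.13 0 0.005' |sed -n 2,6p; python3 - <<'E'
from h import *
np.set_printoptions(precision=4,suppress=True)
s=arm.observe();p=np.array(s["position"]);t=np.radians(3.75);u=np.array([np.cos(t),np.sin(t),0])
print("pred",p+.0776*u-[0,0,.2526])
rr=[]
for c in("scene","side"):
    arm.get_image(c)
for c in("scene","side"):
    for r in arm.place_of(c,"rod")[:1]: rr.append(ray(c,r["point"])); print(c,r["point"],r["conf"],proj(c,p+.0776*u-[0,0,.2526]))
    m=arm.silhouettes(c,"rod")
    if m: ys,xs=np.nonzero(m[0]["region"]); print(c,m[0]["conf"],len(xs),"rightmost",xs.max(),ys[xs==xs.max()].mean(),"low",ys.max(),xs[ys==ys.max()].mean())
if len(rr)==2: print(meet(rr))
E
```

```text
position: [0.4881, 0.0241, 0.419]
ee_rot: [-0.106, 3.138, 0.001]
force: [-0.0, -0.2, -1.9]
width: 0.194
gripper_force: 58.0
pred [0.5655 0.0292 0.1664]
scene [175.2, 268.3] 0.53 (np.float64(175.84506530660724), np.float64(268.29773740586535))
side [189.9, 296.0] 0.41 (np.float64(188.4548700927792), np.float64(291.37538049951235))
side 0.59 99 rightmost 292 189.0 low 190 291.5
(array([0.5838, 0.0578, 0.1362]), np.float64(0.003511995666554905))
```

```bash
cat > g.py <<'E'
from h import *
np.set_printoptions(precision=4,suppress=True)
s=arm.observe();p=s["position"];M=R.from_rotvec(s["ee_rot"]).as_matrix();y=np.degrees(np.arctan2(M[1,0],M[0,0]))
print(round(s["clock"],2),p,y,"need",M.T@(np.array([.4827,-.3805,.2826])-p),"roll",np.radians((y-174.65+180)%360-180),"F",s["force"],"q",s["joints"])
E
python3 g.py; python3 -m inch '0.03 -0.24 0 0 0.005;0.03 -0.24 0 0 0.005;0.03 -0.24 0 0 0.005;0.03 -0.24 0 0 0.005;0.03 -0.24 0 0 0.005' >/dev/null; python3 g.py
```

```text
26.3 [0.4876 0.0241 0.4175] -176.15963822871274 need [ 0.0317 -0.4032  0.1351] roll 0.1604020723583807 F [ 1.6869 -0.2525 -0.7564] q [-0.5367  0.201   0.4539  1.9053 -0.1     1.0594  1.5962]
26.8 [ 0.4732 -0.2201  0.4181] -176.227774530949 need [ 0.001  -0.1606  0.1356] roll 0.15921286954422384 F [ 1.0028  0.7982 -0.1437] q [-0.1317  0.2724  0.591   1.8385 -0.1699  1.0817  2.1592]
```

```bash
python3 -m inch '0.001 -0.161 0 0.16 0.005;0.001 -0.161 0 0.16 0.005;0.001 -0.161 0 0.16 0.005;0.001 -0.161 0 0.16 0.005;0.001 -0.161 0 0.16 0.005' >/dev/null; python3 -m inch '0 0 0 0 0.005;0 0 0 0 0.005' >/dev/null; python3 g.py
```

```text
27.5 [ 0.4844 -0.3765  0.4182] 174.79981366107089 need [ 0.0012 -0.0044  0.1356] roll 0.0026147416501537063 F [ 0.7871 -0.2777 -0.5544] q [ 0.1406  0.4496  0.6403  1.6206 -0.2871  1.1683  2.327 ]
```

```bash
python3 -m inch '0.001 -0.004 0.02 0.002 0.005;0.001 -0.004 0.05 0.002 0.005;0.001 -0.004 0.075 0.002 0.005;0.001 -0.004 0.075 0.002 0.005;0.001 -0.004 0.075 0.002 0.005' >/dev/null; python3 g.py
```

```text
28.0 [ 0.4829 -0.3811  0.3441] 174.64884640637467 need [0.0003 0.0005 0.0615] roll -2.013400699206834e-05 F [ 0.5843 -0.732  -1.0448] q [ 0.1741  0.5205  0.6064  1.7085 -0.3396  1.0199  2.3762]
```

```bash
python3 -m inch '0 0.0005 0.015 0 0.005;0 0.0005 0.03 0 0.005;0 0.0005 0.042 0 0.005;0 0.0005 0.05 0 0.005;0 0.0005 0.05 0 0.005' |sed -n '4p'; python3 g.py; python3 -m inch '0 0 0.004 0 0.005;0 0 0.008 0 0.005;0 0 0.0105 0 0.005;0 0 0.0105 0 0.005' |sed -n '4p'; python3 g.py
```

```text
force: [0.4, 0.3, -0.7]
28.5 [ 0.4821 -0.3812  0.292 ] 174.5523993949941 need [-0.0005  0.0008  0.0094] roll -0.001703451909291561 F [ 0.3533  0.2935 -0.718 ] q [ 0.1988  0.5774  0.5739  1.7595 -0.3813  0.9201  2.4099]
force: [0.2, 0.7, -0.8]
28.9 [ 0.4825 -0.3815  0.2829] 174.5642573377684 need [-0.0001  0.001   0.0003] roll -0.0014964917653669792 F [ 0.1933  0.7234 -0.7612] q [ 0.2038  0.5879  0.567   1.7671 -0.3901  0.9005  2.4171]
```

```bash
python3 -m inch '0 0.001 0.001 0 0.005;0 0.001 0.001 0 0.005' |sed -n '4p'; python3 -m inch '0 0 0 0 0.03;0 0 0 0 0.045;0 0 0 0 0.06;0 0 0 0 0.06;0 0 0 0 0.06' 20 | sed -n '2,6p'; python3 -m inch '0 0 0 0 0.06;0 0 -0.01 0 0.06;0 0 -0.03 0 0.06;0 0 -0.06 0 0.06;0 0 -0.10 0 0.06'|sed -n '2,6p'; python3 -m inch '0.045 0.009 -0.018 -0.09 0.06;0.045 0.009 -0.018 -0.09 0.06;0.045 0.009 -0.018 -0.09 0.06;0.045 0.009 -0.018 -0.09 0.06'|sed -n '2p'; python3 - <<'E'
from h import *
np.set_printoptions(precision=4,suppress=True)
cal=arm.get_calibration("wrist")
for c in("wrist","scene","side"): arm.get_image(c)
for c in("wrist","scene","side"):
    for q,X in(("rod",(.5600,-.3877,.03)),("rod_handle",(.4883,-.3812,.1158))):
        for r in arm.place_of(c,q)[:1]: print(c,q,np.round(r["point"],1),r["conf"],"expect",np.round(proj(c,X,cal if c=="wrist" else None),1))
    for r in arm.silhouettes(c,"vial")[:1]: ys,xs=np.nonzero(r["region"]);print(c,"vial",r["conf"],xs.min(),xs.max(),ys.min(),ys.max())
E
python3 t.py
```

```text
force: [-0.1, -1.7, 1.3]
position: [0.4825, -0.3805, 0.282]
ee_rot: [-0.149, -3.138, -0.0]
force: [-0.2, 0.0, 0.5]
width: 0.577
gripper_force: 0.0
position: [0.4822, -0.3801, 0.3825]
ee_rot: [-0.149, -3.136, -0.002]
force: [1.8, 0.1, 0.5]
width: 0.652
gripper_force: 0.0
position: [0.4391, -0.3671, 0.4001]
wrist rod [292.  258.1] 0.78 expect [290.5 256.8]
wrist rod_handle [264.8 257.6] 0.98 expect [267.1 257.4]
scene rod [331.9 360.6] 0.48 expect [331.7 361.1]
scene rod_handle [328.1 339. ] 0.49 expect [328.1 336.6]
scene vial 0.82 162 180 138 168
side rod [332.6 321.9] 0.65 expect [331.  319.1]
side rod_handle [312.3 290.9] 0.53 expect [311.  290.8]
side vial 0.68 231 243 157 181
clk 31.1 tip in dock -0.1379 -0.3868 tipz 0.1474 F [ 0.6  0.4 -0.4] T [ 0.04  0.05 -0.01]
scene flag 0 None caps 0 None
side flag 0 None caps 0 None
```

```bash
python3 -m inch '0.02 0.25 0 0 0.06;0.02 0.25 0 0 0.06;0.02 0.25 0 0 0.06;0.02 0.25 0 0 0.06;0.02 0.25 0 0 0.06'>/dev/null;python3 -m inch '0.0 0.15 0 0 0.06;0 0.15 0 0 0.06;0 0.15 0 0 0.06;0 0.15 0 0 0.06'|sed -n 2p; python3 t.py; python3 - <<'E'
from h import *
for c in("scene","side"):
    for q,X in(("rod",(.5600,-.3877,.03)),("rod_handle",(.4883,-.3812,.1158)),("amber",(.66,-.355,0)),("tipbox",(.616,-.198,0))):
        for r in arm.place_of(c,q)[:1]: print(c,q,np.round(r["point"],1),r["conf"],"expect",np.round(proj(c,X),1))
E
```

```text
position: [0.4204, 0.0382, 0.4002]
clk 32.1 tip in dock -0.1296 0.0191 tipz 0.1476 F [ 0.1 -0.3 -0.1] T [-0.04 -0.03  0.01]
scene flag 43 [147.44 329.81] caps 0 None
side flag 0 None caps 0 None
scene rod [331.4 363.4] 0.65 expect [331.7 361.1]
scene rod_handle [328.3 337. ] 0.78 expect [328.1 336.6]
scene amber [301.6 383.7] 0.63 expect [306.2 384.6]
scene tipbox [263.7 331.7] 0.82 expect [267.5 332.3]
side rod [333.2 320.4] 0.77 expect [331.  319.1]
side rod_handle [311.5 291.7] 0.56 expect [311.  290.8]
side amber [319.9 351. ] 0.83 expect [321.8 352.6]
side tipbox [277.6 322.2] 0.77 expect [278.7 321.5]
```

The flag is still leaning, the rod is back in its rest, the vial is on the coaster and the arm is clear. I'm handing the job in.

```bash
python3 -c "
from cell import arm
print(arm.sign_off())"
```

```text
the job is handed in; nothing more can be done
None
```

I handed the job in at about 32 s: the vial stands on the coaster, the block is against the stop with the flag still leaning after two taps, and the rod is back in its rest; the hand-in returned no verdict, so this rests on my last camera checks.

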